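# Drive a copper chill plug out of a welded pipe stub

### The job

The flanged pipe stub strapped to the sloping weld stand is welded and cool. Take the straight round aluminium drift from the rack and push the copper chill plug right through the bore with it, so that the plug drops out below into the catch pan; then draw the drift out and hang it back upright in the same rack hole by its guard. Leave the cold chisel hanging where it is, and do not disturb the chipping hammer and wire brush on the bench.

Things in the scene. Friction and masses are not known exactly. Their poses are not given: they have to be found in the camera images.
- stand: Fixed weld stand on the bench: base plate 250 x 180 x 8 mm, four rust-brown square-tube legs and a sloping steel plate (130 x 176 mm). Origin: on the bench, 20 mm to the -x side of the base plate's middle; z up. Its low side (-x) faces roughly towards the robot.
- weldment: Fixed flanged pipe stub (pipe 60 mm outside, 39 mm bore, standing 45 mm out of a 100 x 112 x 10 mm flange) on the sloping plate. Origin: centre of the bore's open upper mouth. +z: out of the mouth along the bore axis, leaning 35 deg from vertical towards the stand's -x side (to the robot); +x: up the slope. Strap clamps on the flange at y = +-42 to 87 mm stay 20 mm below the mouth.
- bore_exit (a point): Lower open end of the bore, 85 mm from the mouth along the axis, in a guide bush under the sloping plate. A spring plunger in the bush, 75 mm below the mouth, grips the plug: it takes a steady push of about 8 to 15 N over about 70 mm, until the plug's upper end has passed the plunger. Pushing the drift's nose 90 mm past the mouth surely frees it.
- plug: Loose copper chill plug, a 36 mm diameter, 80 mm long cylinder with flat ends, about 0.36 kg. Origin at its centre, z along its axis. It starts in the bore with its flat upper end 6 mm below the mouth; when out it drops into the pan.
- pan: Loose open sheet-metal catch pan, 160 x 118 x 38 mm outside, walls 3 mm, already in place between the stand's legs under the bore's lower end. Origin: centre of its underside, x along its 160 mm side, z up.
- rack: Fixed bench rack: a bridge of steel plate, top face 90 (x) x 210 (y) mm at 150 mm above the bench, 8 mm thick, on end plates, open below and to +-x. Origin on the bench under its centre, z up.
- rack_hole0 (a point): Centre of one 36 mm rack hole, on the top face (150 mm up), at y = -55 mm of the rack.
- rack_hole1 (a point): Centre of the other 36 mm rack hole, on the top face, at y = +55 mm of the rack. One hole holds the drift, the other the chisel; which is which varies.
- drift: Loose aluminium drift: straight round rod, 26 mm thick, 193 mm long, about 0.3 kg, with a black rubber guard disc (56 mm wide, 8 mm thick). Hangs upright in a rack hole, guard on the rack's top face. Origin: centre of the guard's underside; +z to the handle, which is 26 mm round, 8 to 68 mm above the origin, gripped at any yaw just above the guard. The nose reaches 125 mm below the origin.
- drift_nose (a point): Centre of the drift's flat lower end, 125 mm below its origin.
- chisel: Cold chisel in the other rack hole, a bystander: dark hexagonal 18 mm shank with the same 56 mm rubber guard and a flat blade below; handle to 58 mm above the guard's underside, which is its origin. Thinner than the drift.
- hammer: Chipping hammer with a coil-spring handle lying on the bench, a bystander, about 200 mm long and 25 mm high; origin on the bench below its middle, handle to -x, head at x = 50 mm.
- brush: Wire brush with a wooden handle lying on the bench, a bystander, 265 mm long, 34 mm high; origin below its middle, handle to -x.
Not all that is in view belongs to the job. Of the things shaped like the rack, the steel one is meant.

How it is judged:
By the outcome, as a careful person would: the job done as asked, in the order asked, and still so for the second after the job is handed in, with the robot touching nothing.
It also fails if it takes over 54 s, if anything falls off the work surface, if the arm or the gripper's body presses on something with over 40 N, if the wrist force passes 120 N, or if a joint passes its speed limit or range.

### The arm

A 6-joint arm with a two-finger parallel gripper is mounted at the origin on the work surface. World frame = base frame: x ahead of the robot, y to its left, z up, the work surface at z = 0. Lengths are in m, angles in rad, forces in N, time in s.
With the tool pointing down it reaches from about 0.35 to 0.875 m from the base axis. Payload 15.5 kg.
Tool frame: the origin (TCP) lies at the very end of the fingers, on their centre line; the grasp point (between the pads) lies 19 mm behind it (arm.hold_point_z is the distance from the TCP to the grasp point, in m); z points along the fingers, x is the direction in which the jaws open and shut, and the axes are right-handed (so a half turn about z gives the same grasp; the last joint's range is limited). The gripper opens to 85 mm and grips with 20 to 120 N. Pads are 22 mm wide; open, the fingers measure 114 mm over their backs; the gripper's body (76 mm by 85 mm) begins 54 mm behind the grasp point. The pads swing forward as they close: fully open they stand 13 mm farther back than shut.
Start: joints at [-1.246, 0.494, 1.345, -0, 1.302, -0.096], TCP at [0.255, -0.571, 0.211] pointing down, gripper open.
Joint ranges: [-2.91, 2.91], [-0.82, 2.16], [0.22, 2.67], [-1.22, 4.37], [0.12, 2.79], [-3.08, 3.08]. Speed limits (rad/s): [1.89, 1.89, 2.57, 3.01, 3.01, 3.01].

### API

Orientations are given as a unit quaternion [w, x, y, z].
In Python, from bench import arm gives the robot as it stands.
- The arm moves only by the tool servo_tool, never from a script. Its argument "commands" is a list of rows, each a list of 5 numbers: the gripper's target within -1 to 1 (fully open at 1, half-way at 0, shut at -1), then the shift along the tool's x, y, z in mm, then the turn about the tool's z in rad. A call has 1 to 20 rows; each row shifts and turns the commanded pose from where the row before left it, along the tool's axes as they then stand; what a row does not reach is not made up. A row lasts 1/12 s, in which the tool goes at most 41.7 mm and 7.16 degrees, less where a joint would pass 70% of its speed; a pose out of reach is approached as far as the arm can. A call is refused whole if a number of a shift passes 41.7 or a number of a turn 0.125, either way. A call with a gripper value outside its range is refused whole. The fingers move at their own pace and stop on an object; "newtons" is the grip in N (left out, the last holds). Time passes only in rows, so rows that do not move let the fingers close. It gives the time, the measured TCP pose, the force and the opening at its end, in the units of the state.
- arm.state(): the state, without advancing time (a new reading comes with each control period).
- arm.capture(name): name is "scene" or "side" or "wrist"; returns a dict with "color" (480x640x3 uint8, red, green, blue), "depth" (480x640 float32, m along the optical axis (not along the pixel's ray), 0 where there is no reading), "K" (3x3 intrinsics, pixels), "k1" (the pictures are not rectified: a ray, as slopes to the right and down, at radius r is drawn at 1 + k1 r^2 times it, then the intrinsics apply), "cam_to_world" (4x4, takes a point from camera to world coordinates); the wrist camera has in their place "tool_from_camera" (4x4, takes a point from camera to tool coordinates, whose origin is the TCP and whose axes are the tool frame's). Camera axes: x right, y up, looking along -z (the intrinsics and any distortion apply to the point x, -y, -z); pixel columns grow to the right and rows downward; lengths in m; the calibration is good to about 2 mm. A picture is of the moment at which its call begins: read the wrist's pose just before it.
- arm.hand_in(): hands the job in, once; it reports no verdict.
The state is a dict: "t": time; "q": joint angles; "joint_velocities": joint speeds; "tau": joint torques, N m; "ee_pos": TCP position; "tool_rot": TCP orientation; "contact_force": force on the tool from outside, world axes, zero at the start; "ft_torque": the same for the moment, N m; "grip_width": opening from 0.0 (shut) to 1.0 (fully open).
Only numpy, scipy, OpenCV 4.12 (cv2) and the standard library are available. Lean on these libraries where they do the work, as an engineer would, in place of code of your own. Each camera call takes 0.05 s, during which the arm holds its last target. There are 200 camera calls.

## Working session

There is one attempt and no reset: what is moved stays moved. The work goes in short steps, Python scripts to look and compute and a tool call to move; the robot and the scene stay as the last step left them, time stands still between calls to the robot, and variables do not carry over. Pictures are saved under pics/ and viewed, about 8 in all and at most 12, crops included, and the job is handed in when it is done.

Besides the shell and the picture viewer there is one more tool, called by a JSON object that holds its "fn" and its "kwargs". servo_tool: Moves the arm, as the interface text tells. Its arguments: {"type":"object","properties":{"commands":{"type":"array","items":{"type":"array","items":{"type":"number"}}},"newtons":{"type":"number"}},"required":["commands"]}

```bash
ls; mkdir -p pics
python3 - <<'E'
from bench import arm
import cv2,numpy as np,pickle
print(arm.state())
for n in ["scene","side"]:
    c=arm.capture(n); pickle.dump(c,open(f"{n}.pkl","wb")); cv2.imwrite(f"pics/{n}0.png",c["color"][:,:,::-1])
    print(n,c["K"].tolist(),c["k1"],np.round(c["cam_to_world"],3).tolist(), (c["depth"]>0).mean())
E
```

```text
pics
{'t': 0.0, 'q': array([-1.24652938e+00,  4.94187296e-01,  1.34614451e+00,  6.89163369e-06,
        1.30251992e+00, -9.55117308e-02]), 'joint_velocities': array([-2.48692502e-03, -1.21971121e-03,  1.04982046e-03, -1.67506286e-03,
       -1.48931033e-03,  6.72220200e-05]), 'tau': array([-4.02175676e-03, -8.82185411e+01, -3.83871996e+01, -5.99389841e-04,
        1.00791399e-02,  4.00767624e-05]), 'ee_pos': array([ 0.25459444, -0.57035709,  0.20999319]), 'tool_rot': array([-3.94039589e-04,  8.38914813e-01, -5.44262381e-01, -4.90980981e-04]), 'contact_force': array([-0.16553798,  0.32206449,  0.08930766]), 'ft_torque': array([-0.02748704,  0.01640015, -0.02138699]), 'grip_width': 0.9981554431921182}
scene [[496.33912084181003, 0.0, 312.2721228417824], [0.0, 496.33912084181003, 235.01070917903724], [0.0, 0.0, 1.0]] -0.1359110169928085 [[-0.2, -0.862, 0.466, 1.199], [0.98, -0.178, 0.091, 0.138], [0.005, 0.475, 0.88, 1.347], [0.0, 0.0, 0.0, 1.0]] 0.9959244791666667
side [[459.1048512004106, 0.0, 319.31923473875554], [0.0, 459.1048512004106, 237.1929805925737], [0.0, 0.0, 1.0]] -0.024606556855480802 [[-0.916, -0.306, 0.261, 0.864], [0.402, -0.708, 0.581, 0.644], [0.008, 0.637, 0.771, 0.977], [0.0, 0.0, 0.0, 1.0]] 0.99615234375
```

View pics/scene0.png

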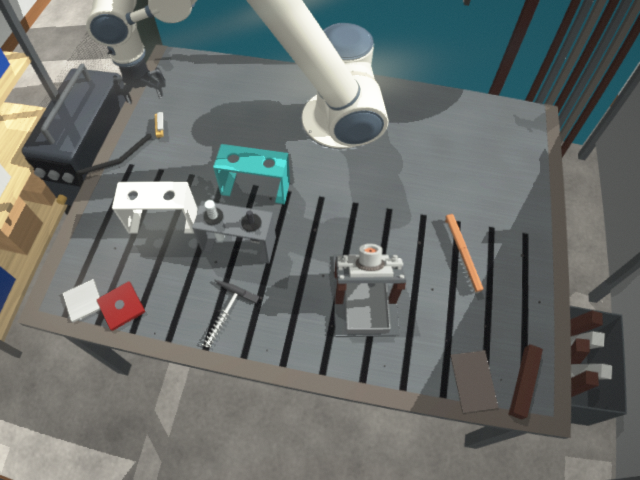

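View pics/side0.png

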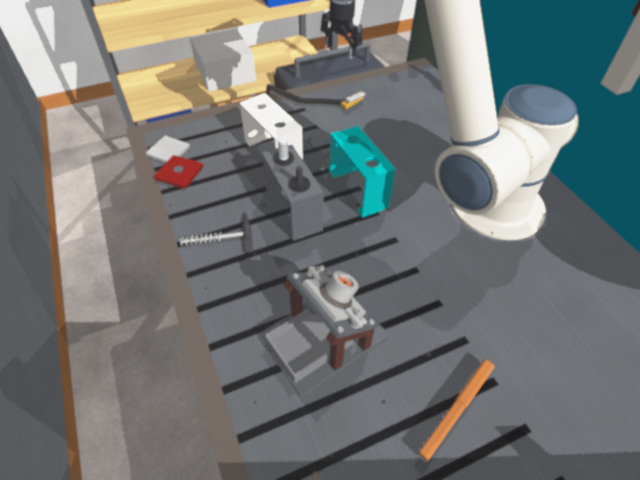

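Three racks in the scene picture: white (155,195), teal (252,165) and grey steel (235,222). The steel one fits the description. It holds a bright rod (210,210), likely the drift, and a dark thin one (252,218), likely the chisel. The weldment mouth is at (370,250). I'll measure these and confirm with a crop.

```bash
cat > h.py <<'E'
import numpy as np,cv2,pickle
def cloud(c,T=None):
    T=c["cam_to_world"] if T is None else T
    K=c["K"];k1=c["k1"];v,u=np.mgrid[0:480,0:640]
    xd=(u-K[0,2])/K[0,0];yd=(v-K[1,2])/K[1,1];rd=np.hypot(xd,yd);r=rd.copy()
    for _ in range(20): r=rd/(1+k1*r*r)
    s=r/np.maximum(rd,1e-9);d=c["depth"]
    P=np.stack([xd*s*d,-yd*s*d,-d],-1)
    W=P@T[:3,:3].T+T[:3,3]; W[d<=0]=np.nan
    return W
def ld(n): return pickle.load(open(n+".pkl","rb"))
E
python3 - <<'E'
from h import *
for n,(bx0,by0,bx1,by1),(sx0,sy0,sx1,sy1) in [("scene",(185,185,285,270),(325,225,415,345)),("side",(255,130,330,240),(260,250,385,400))]:
    c=ld(n);W=cloud(c);g=c["color"].astype(int)
    B=W[by0:by1,bx0:bx1].reshape(-1,3);C=g[by0:by1,bx0:bx1].reshape(-1,3)
    grey=(C.max(1)-C.min(1)<25)
    m=(abs(B[:,2]-.15)<.004)&grey
    p=B[m];r=cv2.minAreaRect((p[:,:2]*1000).astype(np.float32));print(n,"racktop",m.sum(),p.mean(0).round(4),r)
    for lo,hi in [(.154,.164),(.17,.2),(.2,.225)]:
        m=(B[:,2]>lo)&(B[:,2]<hi)&grey;p=B[m]
        if len(p)<5: print(lo,"none");continue
        _,lab,ce=cv2.kmeans(p[:,:2].astype(np.float32),2,None,(3,50,1e-6),5,0)
        for k in (0,1):
            q=p[lab[:,0]==k];print(lo,len(q),q.mean(0).round(4),((q.min(0)+q.max(0))/2).round(4),q.max(0).round(3),C[m][lab[:,0]==k].mean(0).round())
    B=W[sy0:sy1,sx0:sx1].reshape(-1,3);C=g[sy0:sy1,sx0:sx1].reshape(-1,3)
    cu=(C[:,0]-C[:,2]>50)&(B[:,2]>.1);q=B[cu];print("copper",len(q),np.median(q,0).round(4),q.max(0).round(3))
    print("stand zmax",np.nanmax(B[:,2]))
a=cv2.imread("pics/scene0.png")[135:285,100:300];b=cv2.imread("pics/scene0.png")[220:345,320:420]
a=cv2.resize(a,(800,600),interpolation=3);cv2.imwrite("pics/c1.png",a)
E
```

```text
scene racktop 1387 [ 0.5673 -0.2112  0.15  ] ((557.658203125, -247.9192352294922), (290.4725341796875, 120.03998565673828), 81.73146057128906)
0.154 240 [ 0.5661 -0.1586  0.1575] [ 0.5641 -0.16    0.1589] [ 0.608 -0.108  0.164] [68. 69. 68.]
0.154 210 [ 0.5699 -0.2656  0.1575] [ 0.5495 -0.2953  0.1588] [ 0.61  -0.212  0.164] [89. 92. 90.]
0.17 37 [ 0.5673 -0.1576  0.1859] [ 0.5657 -0.1595  0.1845] [ 0.574 -0.151  0.199] [52. 53. 55.]
0.17 59 [ 0.5721 -0.2651  0.1858] [ 0.5679 -0.2684  0.1854] [ 0.579 -0.257  0.2  ] [146. 150. 148.]
0.2 31 [ 0.5644 -0.1591  0.2066] [ 0.5643 -0.1594  0.2073] [ 0.572 -0.151  0.215] [75. 76. 79.]
0.2 85 [ 0.5669 -0.2682  0.2146] [ 0.5652 -0.268   0.2112] [ 0.578 -0.256  0.222] [216. 219. 217.]
copper 42 [0.5941 0.1755 0.1811] [0.61  0.189 0.2  ]
stand zmax 0.20649632751113756
side racktop 1433 [ 0.5614 -0.2203  0.1499] ((555.9352416992188, -256.0765686035156), (304.40716552734375, 118.77159881591797), 82.54595184326172)
0.154 224 [ 0.5624 -0.1547  0.1579] [ 0.561  -0.1675  0.1588] [ 0.588 -0.13   0.164] [66. 67. 68.]
0.154 170 [ 0.565  -0.263   0.1581] [ 0.5595 -0.3056  0.1588] [ 0.596 -0.222  0.164] [87. 87. 88.]
0.17 82 [ 0.5653 -0.261   0.1851] [ 0.5639 -0.2646  0.185 ] [ 0.576 -0.254  0.2  ] [171. 173. 175.]
0.17 60 [ 0.5622 -0.1546  0.1854] [ 0.561  -0.1551  0.1844] [ 0.57  -0.15   0.199] [72. 73. 77.]
0.2 36 [ 0.5611 -0.1571  0.206 ] [ 0.5603 -0.1571  0.2055] [ 0.569 -0.15   0.211] [85. 84. 90.]
0.2 101 [ 0.5638 -0.2646  0.2132] [ 0.5627 -0.2667  0.2106] [ 0.575 -0.254  0.221] [211. 213. 214.]
copper 70 [0.5922 0.1724 0.177 ] [0.608 0.188 0.197]
stand zmax 0.20467225961738278
```

View pics/c1.png

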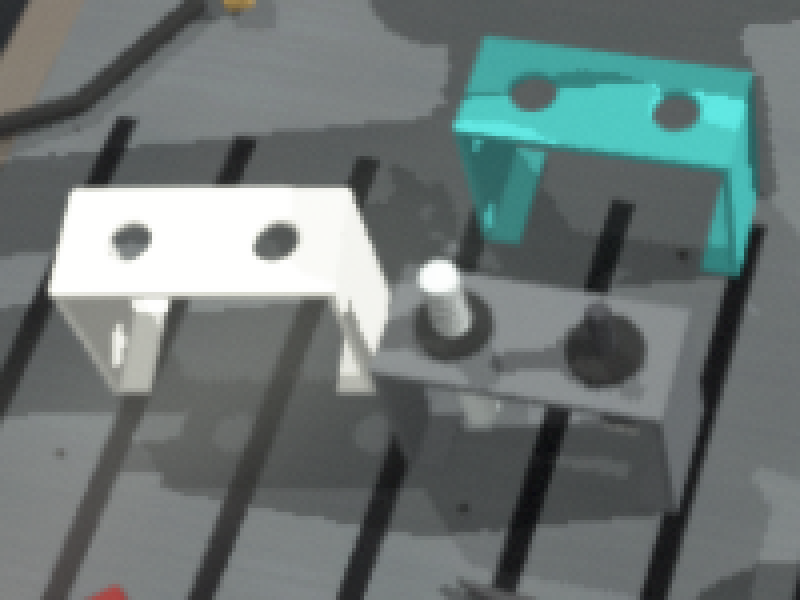

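The crop confirms it: the steel rack holds the thick bright rod with a guard, which is the drift, at crop (440,300). The thinner dark chisel is at crop (603,340). Next is the stand's geometry.

Run:
```python
from h import *
rng=np.random.default_rng(0)
for n,(x0,y0,x1,y1) in [("scene",(325,235,415,345)),("side",(260,250,385,400))]:
    c=ld(n);W=cloud(c)[y0:y1,x0:x1];Q=W.reshape(-1,3)
    z0=(Q[:,2]>.09)&(Q[:,2]<.22);P=Q[z0]
    # planes with normal tilted 35deg: search yaw & offset
    best=[]
    for yaw in np.radians(np.arange(-40,41,.5)):
        nrm=np.array([-np.sin(np.radians(35))*np.cos(yaw),-np.sin(np.radians(35))*np.sin(yaw),np.cos(np.radians(35))])
        d=P@nrm;hst,e=np.histogram(d,bins=np.arange(-.4,.3,.002));best.append((np.sort(hst)[-3:].sum(),np.degrees(yaw),[round(e[i],3) for i in np.argsort(hst)[-4:]]))
    best.sort(key=lambda b:-b[0]);print(n,len(P),best[:4])
    # SVD refine of dominant plane
    yaw=np.radians(best[0][1]);s=np.sin(np.radians(35));nrm=np.array([-s*np.cos(yaw),-s*np.sin(yaw),np.cos(np.radians(35))]);d0=best[0][2][-1]+.001
    for _ in range(8):
        q=P[abs(P@nrm-d0)<.0025];mu=q.mean(0);nrm=np.linalg.svd(q-mu)[2][2];nrm*=np.sign(nrm[2]);d0=mu@nrm
    print("plane",nrm.round(3),"tilt",np.degrees(np.arccos(nrm[2])),"yaw",np.degrees(np.arctan2(-nrm[1],-nrm[0])),len(q))
    top=P[(P@nrm)>(P@nrm).max()-.006];print("offset mouth-plane",(P@nrm).max()-d0,"rim",len(top))
    (cx,cy),sz,a=cv2.minAreaRect((q[:,:2]*1000).astype(np.float32));print("plane rect",cx,cy,sz,a)
    b=Q[(Q[:,2]<.012)|((Q[:,2]>.03)&(Q[:,2]<.042))]
    pr=Q[(Q[:,2]>.034)&(Q[:,2]<.042)];print("pan rim",cv2.minAreaRect((pr[:,:2]*1000).astype(np.float32)))
    cv2.imwrite(f"pics/st_{n}.png",cv2.resize(c["color"][y0:y1,x0:x1,::-1],None,fx=4,fy=4,interpolation=3))
a=cv2.imread("pics/st_scene.png");b=cv2.imread("pics/st_side.png");H=600
im=np.zeros((600,860,3),np.uint8);im[:440,:360]=a;im[:600,360:860]=b;cv2.imwrite("pics/st.png",cv2.resize(im,(800,558)))
```

```text
scene 2346 [(np.int64(625), np.float64(12.000000000000002), [np.float64(-0.248), np.float64(-0.258), np.float64(-0.246), np.float64(-0.256)]), (np.int64(615), np.float64(12.5), [np.float64(-0.248), np.float64(-0.246), np.float64(-0.258), np.float64(-0.256)]), (np.int64(610), np.float64(11.5), [np.float64(-0.254), np.float64(-0.258), np.float64(-0.246), np.float64(-0.256)]), (np.int64(583), np.float64(10.5), [np.float64(-0.244), np.float64(-0.254), np.float64(-0.246), np.float64(-0.256)])]
plane [-0.553 -0.117  0.825] tilt 34.378785976165666 yaw 11.908916767134157 508
offset mouth-plane 0.05812770235561687 rim 148
plane rect 624.5570068359375 182.0690460205078 (108.68622589111328, 174.86166381835938) 11.353734016418457
pan rim ((697.8607788085938, 177.2425994873047), (187.55221557617188, 152.08018493652344), 84.15925598144531)
side 4055 [(np.int64(1198), np.float64(12.000000000000002), [np.float64(-0.238), np.float64(-0.256), np.float64(-0.248), np.float64(-0.258)]), (np.int64(1164), np.float64(11.5), [np.float64(-0.246), np.float64(-0.248), np.float64(-0.256), np.float64(-0.258)]), (np.int64(1157), np.float64(12.5), [np.float64(-0.24), np.float64(-0.256), np.float64(-0.248), np.float64(-0.258)]), (np.int64(1133), np.float64(13.0), [np.float64(-0.256), np.float64(-0.26), np.float64(-0.248), np.float64(-0.258)])]
plane [-0.56  -0.117  0.82 ] tilt 34.89497157161717 yaw 11.834765208398766 916
offset mouth-plane 0.05756149236166255 rim 244
plane rect 623.5902099609375 182.37872314453125 (110.01824951171875, 179.1283721923828) 12.021522521972656
pan rim ((668.9158935546875, 194.78451538085938), (189.9253692626953, 174.22885131835938), 12.5601167678833)
```

View pics/st.png

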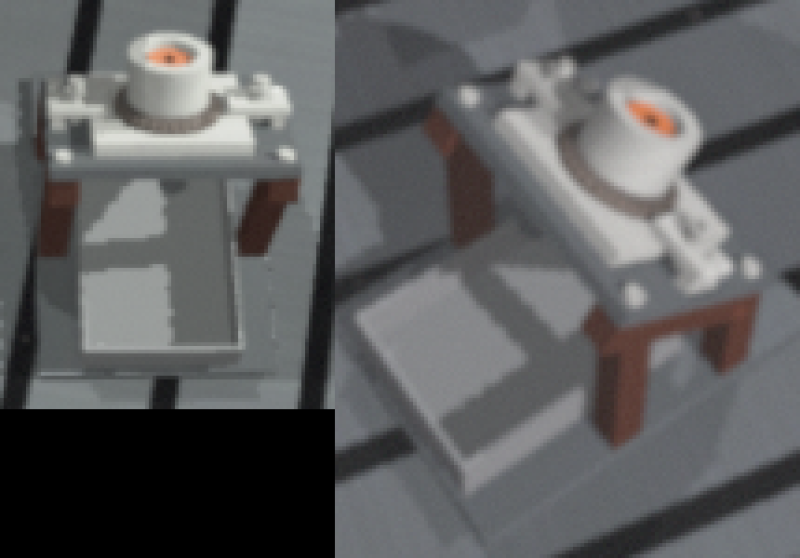

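The stand has a yaw of about 12° and a plate tilt of 35°. The servo can only turn about tool z, so the hand always points down. I therefore have to tilt the drift within the grip:
- Lift the drift until its nose just sits in its own rack hole, then sweep the hand with a light grip so it pivots on the hole's lip about the jaw axis.
- Grip firmly and push along the bore.
- On the way out, straighten it against the bore wall.

First I'll lift and turn, then get the mouth centre.

{"fn": "servo_tool", "kwargs": {"commands": [[0.6,0,0,-25,0.097],[0.6,0,0,-25,0.097],[0.6,0,0,-25,0.097],[0.6,0,0,-25,0.097],[0.6,0,0,0,0]]}}

```text
t: 0.52
ee_pos: [0.2553, -0.5723, 0.3154]
tool_rot: [0.002, 0.716, -0.698, 0.003]
contact_force: [-0.6, -1.2, 1.8]
grip_width: 0.807
```

```bash
cat >> h.py <<'E'
from scipy.spatial.transform import Rotation as R
def to_tool(s,target,yawx=None):
    """mm shift in tool axes to reach world target; turn (rad) to bring tool x to yawx deg"""
    w,x,y,z=s["tool_rot"];M=R.from_quat([x,y,z,w]).as_matrix()
    yx=np.degrees(np.arctan2(M[1,0],M[0,0]))
    sh=M.T@(np.array(target)-s["ee_pos"])*1000
    return sh.round(1),yx.round(2),(None if yawx is None else round(-np.radians(yawx-yx),4))
E
python3 - <<'E'
from h import *
from bench import arm
a=np.array([-np.sin(np.radians(35))*np.cos(np.radians(12)),-np.sin(np.radians(35))*np.sin(np.radians(12)),np.cos(np.radians(35))])
ex=np.array([np.cos(np.radians(35))*np.cos(np.radians(12)),np.cos(np.radians(35))*np.sin(np.radians(12)),np.sin(np.radians(35))]);ey=np.cross(a,ex)
for n,(x0,y0,x1,y1) in [("scene",(325,235,415,345)),("side",(260,250,385,400))]:
    P=cloud(ld(n))[y0:y1,x0:x1].reshape(-1,3);P=P[(P[:,2]>.12)&(P[:,2]<.22)]
    d=P@a;h,e=np.histogram(d[d>np.nanmax(d)-.02],bins=12);print(n,h,e.round(4))
    for tol in(.003,.005):
        q=P[d>np.percentile(d,99.7)-tol];uv=np.c_[q@ex,q@ey].astype(np.float32);(cu,cv_),r=cv2.minEnclosingCircle(uv*1000)
        print(tol,"r",round(r,1),"centre",(ex*cu/1000+ey*cv_/1000+a*np.median(q@a)).round(4))
s=arm.state();print(s["ee_pos"],to_tool(s,[.564,-.266,.30],-88.2))
E
```

```text
scene [19 12 11  9 18 16 45 35 33 67 46  6] [-0.2169 -0.2152 -0.2135 -0.2119 -0.2102 -0.2085 -0.2069 -0.2052 -0.2035
 -0.2019 -0.2002 -0.1985 -0.1969]
0.003 r 32.1 centre [0.5927 0.1767 0.1872]
0.005 r 34.3 centre [0.5908 0.1774 0.1855]
side [ 25  16  21  21  17  30  64  64  27  49 148  31] [-0.2189 -0.2173 -0.2156 -0.214  -0.2123 -0.2106 -0.209  -0.2073 -0.2057
 -0.204  -0.2023 -0.2007 -0.199 ]
0.003 r 31.6 centre [0.5926 0.1761 0.1855]
0.005 r 31.6 centre [0.5927 0.1761 0.1853]
[ 0.25529438 -0.57232237  0.31540691] (array([-298.5, -316.4,   14.1]), np.float64(-88.54), np.float64(-0.006))
```

{"fn": "servo_tool", "kwargs": {"commands": [[0.6,-27,-28.5,0,0],[0.6,-27,-28.5,0,0],[0.6,-27,-28.5,0,0],[0.6,-27,-28.5,0,0],[0.6,-27,-28.5,0,0],[0.6,-27,-28.5,0,0],[0.6,-27,-28.5,0,0],[0.6,-27,-28.5,0,0],[0.6,-27,-28.5,0,0],[0.6,-27,-28.5,0,0],[0.6,-27,-28.5,0,0],[0.6,0,0,0,0],[0.6,0,0,0,0]]}}

```text
t: 1.6
ee_pos: [0.5596, -0.2622, 0.3097]
tool_rot: [0.0, 0.72, -0.694, -0.001]
contact_force: [-0.7, -0.9, 0.5]
grip_width: 0.799
```

```bash
cat >> h.py <<'E'
def wrist(arm):
    s=arm.state();c=arm.capture("wrist");w,x,y,z=s["tool_rot"];T=np.eye(4);T[:3,:3]=R.from_quat([x,y,z,w]).as_matrix();T[:3,3]=s["ee_pos"]
    return s,c,cloud(c,T@c["tool_from_camera"])
E
python3 - <<'E'
from h import *
from bench import arm
s,c,W=wrist(arm);cv2.imwrite("pics/w1.png",c["color"][:,:,::-1])
P=W.reshape(-1,3);C=c["color"].reshape(-1,3)
near=(abs(P[:,0]-.565)<.05)&(abs(P[:,1]+.266)<.05)
for lo,hi in((.153,.162),(.213,.225)):
    m=near&(P[:,2]>lo)&(P[:,2]<hi);q=P[m];print(lo,len(q),q.mean(0).round(4) if len(q) else 0,cv2.minEnclosingCircle((q[:,:2]*1000).astype(np.float32)) if len(q) else 0)
print(to_tool(s,[.564,-.266,.166]),s["ee_pos"])
E
```

```text
0.153 1573 [ 0.571  -0.2688  0.1581] ((563.538818359375, -269.791748046875), 27.847917556762695)
0.213 831 [ 0.5642 -0.2696  0.2179] ((563.4072265625, -269.64678955078125), 12.888105392456055)
(array([  4.1,  -4.4, 143.7]), np.float64(-87.96), None) [ 0.55956071 -0.26215766  0.3097327 ]
```

View pics/w1.png

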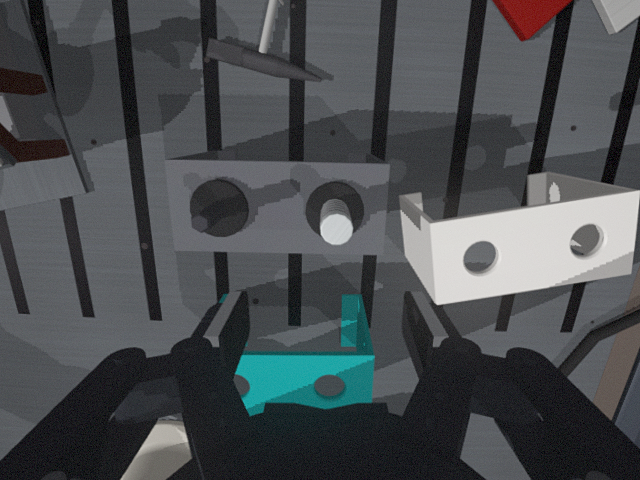

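The wrist view shows the drift's handle top at (336,225) and the chisel at (205,215), clear of each other. The centre comes out at (0.5635,-0.2695). Descending to grip.

{"fn": "servo_tool", "kwargs": {"commands": [[0.6,7,-4,0,0],[0.6,0,0,24,0],[0.6,0,0,30,0],[0.6,0,0,30,0],[0.6,0,0,30,0],[0.6,0,0,20,0],[0.6,0,0,9.5,0],[0.6,0,0,0,0],[-1,0,0,0,0],[-1,0,0,0,0],[-1,0,0,0,0],[-1,0,0,0,0],[-1,0,0,0,0],[-1,0,0,0,0],[-1,0,0,0,0]], "newtons": 40}}

```text
t: 2.9
ee_pos: [0.5635, -0.2711, 0.1685]
tool_rot: [-0.0, 0.718, -0.696, 0.001]
contact_force: [-0.1, 1.3, 6.7]
grip_width: 0.295
```

{"fn": "servo_tool", "kwargs": {"commands": [[-1,0,0,-10,0],[-1,0,0,-20,0],[-1,0,0,-25,0],[-1,0,0,-25,0],[-1,0,0,-20,0],[-1,0,0,-10,0],[-1,0,0,0,0],[-1,0,0,0,0]]}}

```text
t: 3.57
ee_pos: [0.5627, -0.2707, 0.2769]
tool_rot: [-0.0, 0.718, -0.696, 0.0]
contact_force: [-0.9, 0.2, -4.2]
grip_width: 0.29
```

```bash
cat > look.py <<'E'
# drift axis from scene/side clouds: bright grey points near the TCP
from h import *
from bench import arm
import sys
def look(tag,save=False):
    s=arm.state();tcp=s["ee_pos"]
    for n in("scene","side"):
        c=arm.capture(n);W=cloud(c);P=W.reshape(-1,3);C=c["color"].reshape(-1,3).astype(int)
        v=P-tcp
        m=(np.linalg.norm(v[:,:2],axis=1)<.14)&(v[:,2]<-.03)&(v[:,2]>-.16)&(C.min(1)>110)&(C.max(1)-C.min(1)<30)&(P[:,2]>.156)
        q=P[m]
        if len(q)<10: print(n,"few",len(q));continue
        mu=np.median(q,0);q=q[np.linalg.norm(q-mu,axis=1)<.09]
        mu=q.mean(0);d=np.linalg.svd(q-mu)[2][0];d*=np.sign(d[2])
        print(n,len(q),mu.round(4),"lean deg",np.degrees(np.arccos(d[2])).round(1),"azim",np.degrees(np.arctan2(d[1],d[0])).round(1),"zmin",q[:,2].min().round(3))
        if save: cv2.imwrite(f"pics/{tag}_{n}.png",c["color"][:,:,::-1])
    print(tcp,s["contact_force"].round(1),s["grip_width"])
if __name__=="__main__": look(sys.argv[1],len(sys.argv)>2)
E
python3 look.py l1 1
```

```text
scene 154 [ 0.5706 -0.2642  0.1941] lean deg 3.4 azim -53.2 zmin 0.156
side 264 [ 0.5635 -0.2603  0.2022] lean deg 0.5 azim -77.0 zmin 0.156
[ 0.5627209  -0.27068523  0.27693972] [-0.9  0.2 -4.2] 0.28973144477674306
```

{"fn": "servo_tool", "kwargs": {"commands": [[-1,0,5,0,0],[-1,0,6.5,-0.3,0],[-1,0,6.4,-0.3,0],[-1,0,6.4,0.3,0],[-1,0,6.4,0.3,0],[-1,0,6.4,0.8,0],[-1,0,6.4,0.8,0],[-1,0,6.3,1.4,0],[-1,0,6.3,1.4,0],[-1,0,0,0,0],[-1,0,0,0,0]], "newtons": 20}}

```text
t: 4.58
ee_pos: [0.5064, -0.2727, 0.2727]
tool_rot: [0.0, 0.718, -0.696, -0.0]
contact_force: [0.6, 0.4, -1.5]
grip_width: 0.289
```

```bash
python3 look.py l2 1
```

```text
scene 238 [ 0.5522 -0.2673  0.1991] lean deg 17.2 azim -172.5 zmin 0.156
side 284 [ 0.5467 -0.2631  0.2007] lean deg 18.0 azim 177.9 zmin 0.156
[ 0.50640815 -0.27267286  0.27270399] [ 0.6  0.4 -1.5] 0.2892980432521394
```

The pivot works, with a lean of about 18°. Continuing.

{"fn": "servo_tool", "kwargs": {"commands": [[-1,0,6.1,1.9,0],[-1,0,6.1,2,0],[-1,0,6,2.4,0],[-1,0,5.9,2.5,0],[-1,0,5.8,2.9,0],[-1,0,5.7,3,0],[-1,0,5,3,0],[-1,0,0,0,0],[-1,0,0,0,0]]}}

```text
t: 5.43
ee_pos: [0.4659, -0.2738, 0.2548]
tool_rot: [0.0, 0.718, -0.696, -0.0]
contact_force: [1.4, 0.6, -1.8]
grip_width: 0.29
```

```bash
python3 look.py l3 1; python3 -c "
import cv2,numpy as np
a=cv2.imread('pics/l3_scene.png')[60:260,120:320];b=cv2.imread('pics/l3_side.png')[60:260,230:430]
cv2.imwrite('pics/l3.png',cv2.resize(np.hstack([a,b]),(800,400),interpolation=3))"
```

```text
scene 241 [ 0.5462 -0.2687  0.1899] lean deg 35.5 azim 176.2 zmin 0.156
side 277 [ 0.5399 -0.2638  0.1911] lean deg 34.9 azim -180.0 zmin 0.157
[ 0.46585401 -0.27383606  0.25481397] [ 1.4  0.6 -1.8] 0.2903161016547012
```

View pics/l3.png

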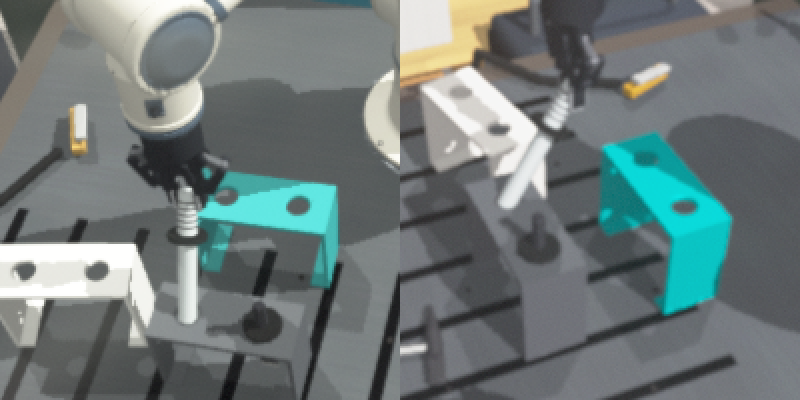

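The drift leans 35° in the grip, with its nose in the hole at about (188,320) in the left half. Now grip hard and withdraw along the axis.

{"fn": "servo_tool", "kwargs": {"commands": [[-1,0,0,0,0],[-1,0,0,0,0],[-1,0,12,-17,0],[-1,0,12,-17,0],[-1,0,0,-30,-0.09],[-1,0,0,-20,-0.085],[-1,0,0,0,0],[-1,0,0,0,0]], "newtons": 120}}

```text
t: 6.2
ee_pos: [0.4424, -0.2748, 0.3394]
tool_rot: [0.0, 0.776, -0.631, 0.001]
contact_force: [-0.4, -0.2, -3.8]
grip_width: 0.272
```

```bash
cat > nose.py <<'E'
# drift axis in the tool frame: fit shank points, centre by 13 mm cylinder least squares
from h import *
from bench import arm
from scipy.optimize import least_squares
def run():
    s=arm.state();tcp=s["ee_pos"];w,x,y,z=s["tool_rot"];M=R.from_quat([x,y,z,w]).as_matrix()
    for n in("scene","side"):
        c=arm.capture(n);P=cloud(c).reshape(-1,3);C=c["color"].reshape(-1,3).astype(int)
        ok=(np.linalg.norm(P-tcp,axis=1)<.18)&(C.min(1)>100)&(C.max(1)-C.min(1)<30)
        q=(P[ok]-tcp)@M*1000   # tool mm
        t=np.radians(35);d=np.array([0,-np.sin(t),np.cos(t)])   # tool: nose dir
        g=np.array([0,0,-19.]);v=q-g;al=v@d;pe=np.linalg.norm(v-np.outer(al,d),axis=1)
        k=(pe<22)&(al>45)&(al<190);v=v[k];al=al[k]
        def f(p):
            dd=np.array([p[2],-np.sin(p[3]),np.cos(p[3])]);dd/=np.linalg.norm(dd);o=np.array([p[0],p[1],0]);r=v-o
            return np.linalg.norm(np.cross(r,dd),axis=1)-13
        o=least_squares(f,[0,0,0,t],loss="soft_l1").x
        print(n,len(v),"offset xy",o[:2].round(1),"side slope",o[2].round(3),"tilt",np.degrees(o[3]).round(1),"axial range",np.percentile(al,[1,99]).round(1),al.max().round(1))
    print(tcp,to_tool(s,[0,0,0],-78)[1:],s["contact_force"].round(1),s["q"].round(2))
if __name__=="__main__": run()
E
python3 nose.py
```

```text
scene 349 offset xy [ -0.8 -12.2] side slope 0.011 tilt 32.3 axial range [ 51.3 166.2] 168.4
side 475 offset xy [  0.1 -12.8] side slope -0.004 tilt 31.1 axial range [ 47.9 166.7] 168.7
[ 0.44235715 -0.27482098  0.33943135] (np.float64(-78.22), np.float64(-0.0038)) [-0.4 -0.2 -3.8] [-0.67  0.24  1.39 -0.    1.51  0.69]
```

```bash
python3 - <<'E'
import re
t=open("nose.py").read()
t=t.replace("k=(pe<22)&(al>45)&(al<190);v=v[k];al=al[k]","k=(pe<45)&(al>35)&(al<200);v0=v[k];v=v0")
t=t.replace("""        print(n,len(v)""","""        for _ in range(3):
            dd=np.array([o[2],-np.sin(o[3]),np.cos(o[3])]);dd/=np.linalg.norm(dd);v=v0;v=v0[abs(f(o))<4];o=least_squares(f,o,loss="soft_l1").x
        al=(v-[o[0],o[1],0])@dd;print("nose tool mm",(g+[o[0],o[1],0]+dd*np.percentile(al,99)).round(1),"rms",np.sqrt((f(o)**2).mean()).round(2))
        print(n,len(v)""")
open("nose.py","w").write(t)
E
python3 nose.py
python3 - <<'E'
from h import *
from bench import arm
s,c,W=wrist(arm);cv2.imwrite("pics/w2.png",c["color"][:,:,::-1])
E
```

```text
nose tool mm [  1.7 -96.8 115.7] rms 1.89
scene 365 offset xy [ -1.2 -13.2] side slope 0.018 tilt 31.9 axial range [ 39.9 158.6] 160.9
nose tool mm [ -0.  -95.1 115.9] rms 1.59
side 467 offset xy [  0.2 -13.9] side slope -0.002 tilt 31.1 axial range [ 37.5 157.5] 158.8
[ 0.44174879 -0.27425545  0.33774127] (np.float64(-78.25), np.float64(-0.0044)) [-0.8 -0.5 -3.3] [-0.67  0.24  1.4  -0.    1.51  0.7 ]
```

View pics/w2.png

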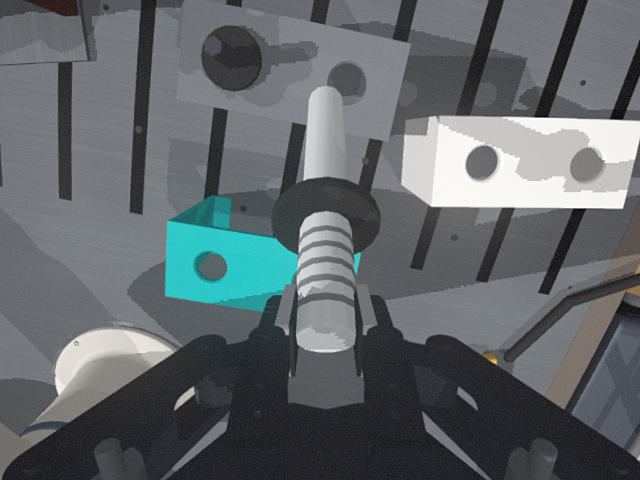

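The rod's axis sits about 13 mm to one side of the pads with a 31.5° lean, so it slipped a little sideways. It is still firmly held, and its error against the bore axis is within the 13 mm clearance. I'll compute the pre-insertion pose.

```bash
cat >> h.py <<'E'
c35,s35,c12,s12=np.cos(np.radians(35)),np.sin(np.radians(35)),np.cos(np.radians(12)),np.sin(np.radians(12))
A=np.array([-s35*c12,-s35*s12,c35]);EX=np.array([c35*c12,c35*s12,s35]);EY=np.cross(A,EX);MOUTH=np.array([.5927,.1765,.186])
def Mof(s): w,x,y,z=s["tool_rot"];return R.from_quat([x,y,z,w]).as_matrix()
E
python3 - <<'E'
from h import *
from bench import arm
s=arm.state();M=Mof(s);n=np.array([.8,-96,115.8])/1000
for up in(.03,.0):
    tgt=MOUTH+A*up-EX*.0025;print(up,to_tool(s,tgt-M@n,-78))
print("axis in tool (push 1mm)",(M.T@-A).round(3))
E
```

```text
0.03 (array([-410.9, -124.8,   13.2]), np.float64(-78.2), np.float64(-0.0035))
0.0 (array([-410.9, -142. ,   37.8]), np.float64(-78.2), np.float64(-0.0035))
axis in tool (push 1mm) [-0.001 -0.575  0.818]
```

{"fn": "servo_tool", "kwargs": {"commands": [[-1,0,0,-20,0],[-1,0,0,-25,0],[-1,-20,-6,0,0],[-1,-35,-10.5,0,0],[-1,-35,-10.5,0,0],[-1,-35,-10.5,0,0],[-1,-35,-10.5,0,0],[-1,-35,-10.5,0,0],[-1,-35,-10.5,0,0],[-1,-35,-10.5,0,0],[-1,-35,-10.5,0,0],[-1,-35,-10.5,0,0],[-1,-35,-10.5,0,0],[-1,-35,-10.5,0,0],[-1,-6,-3.5,20,0],[-1,0,0,30,0],[-1,0,0,8,0],[-1,0,0,0,0],[-1,0,0,0,0],[-1,0,0,0,0]]}}

```text
t: 8.12
ee_pos: [0.4808, 0.1529, 0.3273]
tool_rot: [-0.001, 0.776, -0.631, 0.001]
contact_force: [-0.3, -0.0, -3.1]
grip_width: 0.27
```

```bash
cat > chk.py <<'E'
from h import *
from bench import arm
import sys
s=arm.state();M=Mof(s);n=np.array(eval(sys.argv[1]))/1000
d=s["ee_pos"]+M@n-MOUTH;print("nose rel mouth mm: along axis",(d@A*1000).round(1),"upslope",(d@EX*1000).round(1),"lateral",(d@EY*1000).round(1))
E
python3 nose.py; python3 chk.py "[.8,-96,115.8]"
```

```text
nose tool mm [ -0.5 -96.3 114.5] rms 1.54
scene 398 offset xy [ -1.6 -14.9] side slope 0.007 tilt 31.4 axial range [ 27.2 156.4] 187.6
nose tool mm [ -0.2 -95.5 116.1] rms 1.12
side 715 offset xy [  0.1 -13.6] side slope -0.002 tilt 31.2 axial range [ 27.3 158. ] 160.5
[0.48083504 0.15293061 0.32731667] (np.float64(-78.21), np.float64(-0.0037)) [-0.3 -0.  -3.1] [ 0.19  0.22  1.45 -0.    1.47  1.55]
nose rel mouth mm: along axis 31.4 upslope -0.0 lateral -0.9
```

{"fn": "servo_tool", "kwargs": {"commands": [[-1,0,2,1.4,0],[-1,0,-5.7,8.2,0],[-1,0,-5.7,8.2,0],[-1,0,-5.7,8.2,0],[-1,0,-2.9,4.1,0],[-1,0,0,0,0],[-1,0,0,0,0]]}}

```text
t: 8.8
ee_pos: [0.4979, 0.157, 0.2954]
tool_rot: [0.0, 0.776, -0.63, -0.0]
contact_force: [0.4, 0.3, -3.5]
grip_width: 0.268
```

```bash
python3 chk.py "[-.3,-96,115.5]"
python3 - <<'E'
from bench import arm
import cv2,numpy as np
a=arm.capture("scene")["color"][150:300,300:450,::-1];b=arm.capture("side")["color"][200:350,260:410,::-1]
cv2.imwrite("pics/in1.png",cv2.resize(np.hstack([a,b]),(800,400),interpolation=3))
E
```

```text
nose rel mouth mm: along axis -4.6 upslope -4.3 lateral 0.7
```

View pics/in1.png

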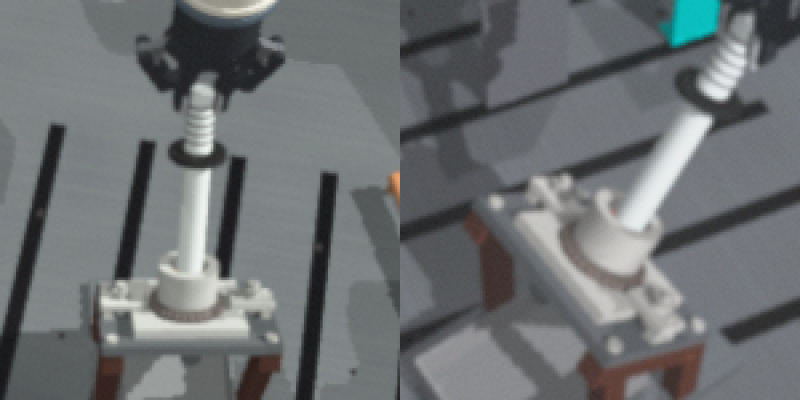

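The nose is inside the mouth in both views, at left (193,268) and right (638,220), a bit to the downhill side. Pushing.

{"fn": "servo_tool", "kwargs": {"commands": [[-1,0,-1.2,-0.9,0],[-1,0,-2.9,4.1,0],[-1,0,-2.9,4.1,0],[-1,0,-2.9,4.1,0],[-1,0,-2.9,4.1,0],[-1,0,-2.9,4.1,0],[-1,0,-2.9,4.1,0]]}}

```text
t: 9.48
ee_pos: [0.5158, 0.1608, 0.272]
tool_rot: [0.0, 0.776, -0.63, -0.0]
contact_force: [-5.9, -1.1, 6.1]
grip_width: 0.274
```

```bash
python3 chk.py "[-.3,-96,115.5]"; python3 nose.py
```

```text
nose rel mouth mm: along axis -34.2 upslope -2.6 lateral 0.7
nose tool mm [  -0.2 -122.7  111.2] rms 2.02
scene 342 offset xy [-1.1  5. ] side slope 0.005 tilt 44.5 axial range [ 61.5 182.3] 185.1
nose tool mm [ -11.7 -119.5  114.2] rms 2.07
side 576 offset xy [8.5 3.5] side slope -0.115 tilt 42.7 axial range [ 58.4 182.5] 185.9
[0.51584109 0.16082895 0.27200728] (np.float64(-78.15), np.float64(-0.0025)) [-5.9 -1.1  6.1] [0.19 0.32 1.46 0.   1.36 1.56]
```

{"fn": "servo_tool", "kwargs": {"commands": [[-1,0,-2.9,4.1,0],[-1,0,-2.9,4.1,0],[-1,0,-2.9,4.1,0],[-1,0,-2.9,4.1,0],[-1,0,-2.9,4.1,0],[-1,0,-2.9,4.1,0]]}}

```text
t: 10.08
ee_pos: [0.5327, 0.1643, 0.2473]
tool_rot: [0.0, 0.776, -0.63, -0.0]
contact_force: [-6.8, -1.1, 4.6]
grip_width: 0.268
```

```bash
python3 chk.py "[-.3,-96,115.5]"
python3 - <<'E'
from h import *
from bench import arm
b=arm.capture("side")["color"][200:350,260:410,::-1]
s,c,W=wrist(arm)
im=np.hstack([cv2.resize(b,(400,400),interpolation=3),cv2.resize(c["color"][80:480,120:520,::-1],(400,400))]);cv2.imwrite("pics/in2.png",im)
E
```

```text
nose rel mouth mm: along axis -64.3 upslope -2.7 lateral 0.6
```

View pics/in2.png

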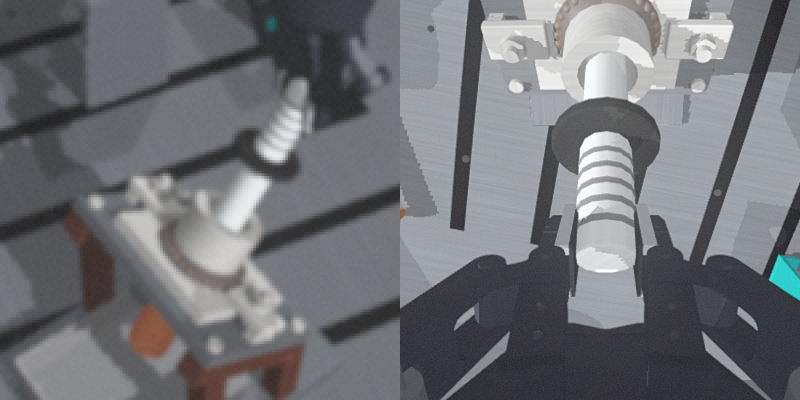

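The plug is emerging below, orange at (150,330), and the rod is straight in the bore. Continuing past 90 mm.

{"fn": "servo_tool", "kwargs": {"commands": [[-1,0,-2.9,4.1,0],[-1,0,-2.9,4.1,0],[-1,0,-2.9,4.1,0],[-1,0,-2.9,4.1,0],[-1,0,-2.9,4.1,0],[-1,0,-2.0,2.9,0],[-1,0,0,0,0],[-1,0,0,0,0]]}}

```text
t: 10.85
ee_pos: [0.5492, 0.1677, 0.2239]
tool_rot: [0.0, 0.776, -0.63, -0.0]
contact_force: [0.9, -0.9, -2.5]
grip_width: 0.27
```

```bash
python3 chk.py "[-.3,-96,115.5]"
python3 - <<'E'
from h import *
from bench import arm
for n in("scene","side"):
    c=arm.capture(n);W=cloud(c).reshape(-1,3);C=c["color"].reshape(-1,3).astype(int)
    m=(C[:,0]-C[:,2]>50)&(np.hypot(W[:,0]-.66,W[:,1]-.185)<.1)&(W[:,2]<.14)
    # exclude brown legs by brightness
    m&=C[:,0]>120
    q=W[m];print(n,m.sum(),q.mean(0).round(3) if m.any() else 0,q.min(0).round(3) if m.any() else 0,q.max(0).round(3) if m.any() else 0)
E
```

```text
nose rel mouth mm: along axis -93.2 upslope -2.2 lateral 0.5
scene 159 [0.67  0.189 0.067] [0.653 0.172 0.016] [0.68  0.203 0.099]
side 325 [0.667 0.201 0.067] [0.64  0.172 0.008] [0.68  0.21  0.095]
```

The push force vanished, so the plug is free. It now lies from z 0.008 to 0.097 in the pan area. Withdrawing to 20 mm depth.

{"fn": "servo_tool", "kwargs": {"commands": [[-1,0,3,-4.1,0],[-1,0,5.7,-8.2,0],[-1,0,5.7,-8.2,0],[-1,0,5.7,-8.2,0],[-1,0,5.7,-8.2,0],[-1,0,5.7,-8.2,0],[-1,0,5.7,-8.2,0],[-1,0,4.6,-6.6,0],[-1,0,0,0,0],[-1,0,0,0,0]]}}

```text
t: 11.78
ee_pos: [0.5083, 0.1592, 0.2845]
tool_rot: [-0.0, 0.776, -0.63, 0.0]
contact_force: [0.2, 0.4, -2.6]
grip_width: 0.273
```

```bash
python3 chk.py "[-.3,-96,115.5]"
python3 - <<'E'
from h import *
from bench import arm
print(arm.hold_point_z)
ims=[]
for n in("scene","side"):
    c=arm.capture(n);W=cloud(c).reshape(-1,3);C=c["color"].reshape(-1,3).astype(int)
    m=(C[:,0]-C[:,2]>50)&(np.hypot(W[:,0]-.66,W[:,1]-.185)<.1)&(W[:,2]<.14)&(C[:,0]>120)
    q=W[m];print(n,m.sum(),q.mean(0).round(3),q.min(0).round(3),q.max(0).round(3))
    y,x=(190,290) if n=="scene" else (230,240)
    ims.append(c["color"][y:y+170,x:x+170,::-1])
cv2.imwrite("pics/out1.png",cv2.resize(np.hstack(ims),(800,400),interpolation=3))
E
```

```text
nose rel mouth mm: along axis -19.5 upslope -1.6 lateral 0.7
0.0187
scene 151 [0.673 0.19  0.074] [0.653 0.174 0.013] [0.681 0.205 0.099]
side 329 [0.667 0.2   0.066] [0.644 0.175 0.01 ] [0.68  0.21  0.095]
```

View pics/out1.png

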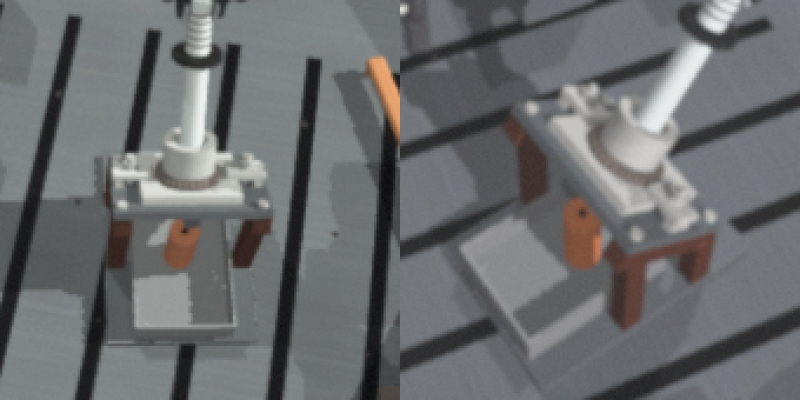

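The plug is out and in the pan, at left (182,243) and right (582,233). Now I'll straighten the drift in the grip against the uphill lip.

{"fn": "servo_tool", "kwargs": {"commands": [[-1,0,-6.6,-4.7,0],[-1,0,-5.7,-4.3,0],[-1,0,-5.7,-4.3,0],[-1,0,-6.1,-3.8,0],[-1,0,-6.1,-3.8,0],[-1,0,-6.4,-3.3,0],[-1,0,-6.4,-3.3,0],[-1,0,-6.7,-2.7,0],[-1,0,-6.7,-2.6,0],[-1,0,0,0,0],[-1,0,0,0,0]], "newtons": 20}}

```text
t: 12.8
ee_pos: [0.5639, 0.1708, 0.317]
tool_rot: [-0.0, 0.776, -0.63, 0.0]
contact_force: [-2.6, -1.1, -3.0]
grip_width: 0.266
```

```bash
python3 - <<'E'
t=open("nose.py").read()
t=t.replace("(C.min(1)>100)","(P[:,2]>.215)&(C.min(1)>100)").replace("v=v[k];","v=v[k];")
t=t.replace("np.radians(35)","np.radians(float(sys.argv[1]))").replace("from scipy","import sys\nfrom scipy",1)
open("nose.py","w").write(t)
E
python3 nose.py 17
```

```text
nose tool mm [ -0.2 -26.6 102.4] rms 1.32
scene 166 offset xy [-1.8 -8.8] side slope 0.013 tilt 8.4 axial range [ 56.1 122.7] 123.9
nose tool mm [  0.7 -27.5 102.9] rms 0.96
side 322 offset xy [ 0.2 -1.9] side slope 0.004 tilt 11.9 axial range [ 54.8 124.5] 126.1
[0.5639367  0.1708482  0.31703919] (np.float64(-78.15), np.float64(-0.0026)) [-2.6 -1.1 -3. ] [0.19 0.36 1.28 0.   1.51 1.56]
```

{"fn": "servo_tool", "kwargs": {"commands": [[-1,0,-6.8,-2.1,0],[-1,0,-6.9,-2.0,0],[-1,0,-7,-1.6,0],[-1,0,-7,-1.5,0],[-1,0,0,0,0],[-1,0,0,0,0]]}}

```text
t: 13.4
ee_pos: [0.5911, 0.1765, 0.3241]
tool_rot: [-0.0, 0.776, -0.63, 0.0]
contact_force: [-2.8, -0.7, -2.2]
grip_width: 0.268
```

```bash
python3 nose.py 3
```

```text
nose tool mm [ -0.3  -1.7 108. ] rms 1.06
scene 117 offset xy [-0.6 -2.8] side slope 0.002 tilt -0.5 axial range [ 64.5 127. ] 127.6
nose tool mm [  0.7  -3.1 108.7] rms 0.83
side 274 offset xy [-0.2  2. ] side slope 0.007 tilt 2.3 axial range [ 58.3 127.8] 128.2
[0.59113078 0.17654425 0.32410559] (np.float64(-78.15), np.float64(-0.0026)) [-2.8 -0.7 -2.2] [ 0.19  0.4   1.19 -0.    1.55  1.56]
```

The drift is upright in the grip to within about 2°. Lifting clear and turning back, then carrying it to the rack.

{"fn": "servo_tool", "kwargs": {"commands": [[-1,0,3,0,0],[-1,0,0,0,0],[-1,0,0,-15,0],[-1,0,0,-25,0],[-1,0,0,-30,0],[-1,0,0,-15,0.085],[-1,0,0,0,0.085],[-1,0,0,0,0]], "newtons": 60}}

```text
t: 14.17
ee_pos: [0.5881, 0.176, 0.4104]
tool_rot: [-0.001, 0.718, -0.696, 0.001]
contact_force: [0.0, -0.3, -2.7]
grip_width: 0.267
```

```bash
python3 nose.py 0
python3 - <<'E'
from h import *
from bench import arm
s=arm.state();print(to_tool(s,[.5635,-.2705,s["ee_pos"][2]],-88.2))
ims=[]
for n in("scene","side"):
    c=arm.capture(n);W=cloud(c).reshape(-1,3);C=c["color"].reshape(-1,3).astype(int)
    m=(C[:,0]-C[:,2]>50)&(np.hypot(W[:,0]-.66,W[:,1]-.185)<.1)&(W[:,2]<.14)&(C[:,0]>120)
    q=W[m];d=np.linalg.svd(q-q.mean(0))[2][0]
    print(n,m.sum(),q.mean(0).round(3),q.min(0).round(3),q.max(0).round(3),"axis",d.round(2))
E
```

```text
nose tool mm [ -0.5  -8.7 142.9] rms 1.05
scene 248 offset xy [-1.   0.3] side slope 0.003 tilt 3.2 axial range [ 63.3 162.2] 163.3
nose tool mm [  0.9  -6.5 143.9] rms 0.77
side 520 offset xy [0.  1.6] side slope 0.006 tilt 2.9 axial range [ 57.6 163.1] 166.5
[0.58805436 0.17596753 0.41044078] (np.float64(-88.14), np.float64(-0.177)) [ 0.  -0.3 -2.7] [0.19 0.36 1.03 0.   1.74 1.73]
(array([445. ,  41.6,   0. ]), np.float64(-87.73), np.float64(0.0083))
scene 150 [0.673 0.19  0.074] [0.654 0.174 0.016] [0.682 0.205 0.097] axis [-0.18 -0.07  0.98]
side 344 [0.667 0.2   0.066] [0.643 0.173 0.009] [0.68  0.209 0.095] axis [ 0.02 -0.17  0.98]
```

{"fn": "servo_tool", "kwargs": {"commands": [[-1,20,6,0,0],[-1,35,10,0,0],[-1,35,10,0,0],[-1,35,10,0,0],[-1,35,10,0,0],[-1,35,10,0,0],[-1,35,10,0,0],[-1,35,10,0,0],[-1,35,10,0,0],[-1,35,10,0,0],[-1,35,10,0,0],[-1,35,10,0,0],[-1,30,9,0,0],[-1,10,3,0,0],[-1,0,0,0,0],[-1,0,0,0,0]]}}

```text
t: 15.7
ee_pos: [0.4759, -0.2736, 0.4086]
tool_rot: [-0.0, 0.72, -0.694, -0.001]
contact_force: [-0.3, -0.4, -1.7]
grip_width: 0.269
```

Run:
```python
from h import *
from bench import arm
s,c,W=wrist(arm);cv2.imwrite("pics/w3.png",c["color"][:,:,::-1])
z=W[:,:,2];xy=W[:,:,:2]
reg=(abs(W[:,:,0]-.5635)<.024)&(abs(W[:,:,1]+.2697)<.03)
top=((abs(z-.15)<.006)).astype(np.uint8);print("top px",(top[reg]).sum())
# rays onto z=.15: for non-top pixels, recompute from ray
T=np.eye(4);T[:3,:3]=Mof(s);T[:3,3]=s["ee_pos"];o=(T@c["tool_from_camera"])[:3,3]
dr=W-o;Pl=o+dr*((.15-o[2])/dr[:,:,2])[...,None]
reg=(np.hypot(Pl[:,:,0]-.5635,Pl[:,:,1]+.2697)<.032)
hole=(reg&(z<.14)).astype(np.uint8)
n,lab,st,ce=cv2.connectedComponentsWithStats(hole);k=1+np.argmax(st[1:,4]);pts=Pl[lab==k]
print("hole px",st[k],ce[k],"mean",pts.mean(0).round(4),cv2.minEnclosingCircle((pts[:,:2]*1000).astype(np.float32)))
print(s["ee_pos"],to_tool(s,[.5635,-.2697,.30]))
```

```text
top px 1432
hole px [311 105  30  32 755] [325.39072848 120.87549669] mean [ 0.5628 -0.27    0.15  ] ((562.6405029296875, -270.00457763671875), 17.7972354888916)
[ 0.47586678 -0.27363871  0.40855408] (array([ -0.6, -87.8, 108.5]), np.float64(-87.89), None)
```

View pics/w3.png

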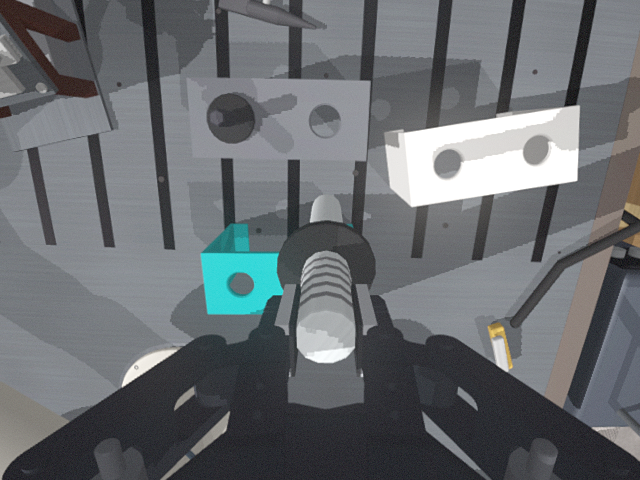

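The empty hole is at (325,121) in the wrist view, centred at (0.5627,-0.2700), and the chisel is undisturbed at (232,118). Moving over the hole.

{"fn": "servo_tool", "kwargs": {"commands": [[-1,0,-28,0,0],[-1,0,-30,0,0],[-1,0,-25,15,0],[-1,0,0,30,0],[-1,0,0,30,0],[-1,0,0,20,0],[-1,0,0,0,0],[-1,0,0,0,0],[-1,0,0,0,0]]}}

```text
t: 16.5
ee_pos: [0.5598, -0.2701, 0.3159]
tool_rot: [-0.0, 0.72, -0.694, 0.001]
contact_force: [0.5, 0.1, -3.2]
grip_width: 0.267
```

```bash
python3 - <<'E'
t=open("nose.py").read().replace(">.215",">.162");open("nose.py","w").write(t)
E
python3 nose.py 3
python3 - <<'E'
from h import *
from bench import arm
s=arm.state();print(to_tool(s,[.5627,-.270,.17]))
E
```

```text
nose tool mm [  1.4  -8.8 142.4] rms 1.35
scene 211 offset xy [0.5 0.2] side slope 0.005 tilt 3.2 axial range [ 60.8 161.6] 167.4
nose tool mm [  1.1  -7.3 142.6] rms 1.43
side 347 offset xy [0.6 1. ] side slope 0.003 tilt 2.9 axial range [ 49.4 161.8] 165.2
[ 0.55984633 -0.27012561  0.31585434] (np.float64(-87.83), np.float64(-0.1715)) [ 0.5  0.1 -3.2] [-0.55  0.41  1.2   0.    1.53  0.99]
(array([ -0.7,  -2.5, 146.1]), np.float64(-87.86), None)
```

{"fn": "servo_tool", "kwargs": {"commands": [[-1,-1,2,0,0],[-1,0,0,10,0],[-1,0,0,10,0],[-1,0,0,10,0],[-1,0,0,10,0],[-1,0,0,0,0]]}}

```text
t: 17.1
ee_pos: [0.5559, -0.269, 0.2711]
tool_rot: [0.0, 0.72, -0.694, -0.002]
contact_force: [-0.6, 0.1, -3.2]
grip_width: 0.268
```

{"fn": "servo_tool", "kwargs": {"commands": [[-1,0,-1,15,0],[-1,0,-1,20,0],[-1,0,-1,20,0],[-1,0,-1,20,0],[-1,0,-1,15,0],[-1,0,-0.5,7,0],[-1,0,0,0,0],[-1,0,0,0,0]]}}

```text
t: 17.77
ee_pos: [0.5627, -0.2695, 0.1775]
tool_rot: [-0.0, 0.72, -0.694, 0.0]
contact_force: [0.5, 0.6, -3.4]
grip_width: 0.267
```

{"fn": "servo_tool", "kwargs": {"commands": [[-1,0,0,4,0],[-1,0,0,3,0],[-1,0,0,0,0],[-1,0,0,0,0]], "newtons": 30}}

```text
t: 18.1
ee_pos: [0.5637, -0.2699, 0.1718]
tool_rot: [-0.001, 0.72, -0.694, 0.002]
contact_force: [2.0, -0.5, 8.6]
grip_width: 0.27
```

Guard contact is felt, with force up by about 12 N. Easing up 1 mm, then opening gently.

{"fn": "servo_tool", "kwargs": {"commands": [[-1,0,0,-1,0],[-0.3,0,0,0,0],[-0.2,0,0,0,0],[0,0,0,0,0],[0.2,0,0,0,0],[0.4,0,0,0,0],[0.5,0,0,0,0],[0.5,0,0,0,0],[0.5,0,0,0,0]]}}

```text
t: 18.85
ee_pos: [0.5625, -0.2694, 0.1711]
tool_rot: [0.0, 0.72, -0.694, -0.0]
contact_force: [0.5, 0.7, -0.1]
grip_width: 0.747
```

{"fn": "servo_tool", "kwargs": {"commands": [[0.5,0,0,-10,0],[0.5,0,0,-25,0],[0.5,0,0,-35,0],[0.5,0,0,-35,0],[0.5,0,0,-35,0],[0.5,0,20,-15,0],[0.5,0,35,0,0],[0.5,0,35,0,0],[0.5,0,20,0,0],[0.5,0,0,0,0],[0.5,0,0,0,0]]}}

```text
t: 19.77
ee_pos: [0.452, -0.2736, 0.3273]
tool_rot: [-0.0, 0.72, -0.694, 0.001]
contact_force: [0.7, -0.1, 0.6]
grip_width: 0.751
```

Run:
```python
from h import *
from bench import arm
s,c,W=wrist(arm);P=W.reshape(-1,3)
near=np.hypot(P[:,0]-.563,P[:,1]+.27)<.045
for lo,hi in((.153,.162),(.213,.225)):
    q=P[near&(P[:,2]>lo)&(P[:,2]<hi)];print(lo,len(q),cv2.minEnclosingCircle((q[:,:2]*1000).astype(np.float32)),np.percentile(q[:,2],[5,50,95]).round(4))
a=c["color"][0:300,100:500,::-1]
b=arm.capture("scene");d=arm.capture("side")
W=cloud(d).reshape(-1,3);C=d["color"].reshape(-1,3).astype(int)
m=(C[:,0]-C[:,2]>50)&(np.hypot(W[:,0]-.66,W[:,1]-.185)<.1)&(W[:,2]<.14)&(C[:,0]>120);print(W[m].min(0),W[m].max(0))
im=np.vstack([cv2.resize(a,(800,300)),np.hstack([cv2.resize(b["color"][180:340,180:420,::-1],(400,300),interpolation=3),cv2.resize(d["color"][240:390,240:390,::-1],(400,300),interpolation=3)])])
cv2.imwrite("pics/fin.png",im)
```

```text
0.153 2011 ((566.9459228515625, -268.71368408203125), 29.586530685424805) [0.1567 0.1581 0.1594]
0.213 1017 ((565.501953125, -269.44110107421875), 13.008106231689453) [0.2166 0.218  0.2195]
[0.64299195 0.17527996 0.00724492] [0.68039342 0.20993656 0.09373605]
```

View pics/fin.png

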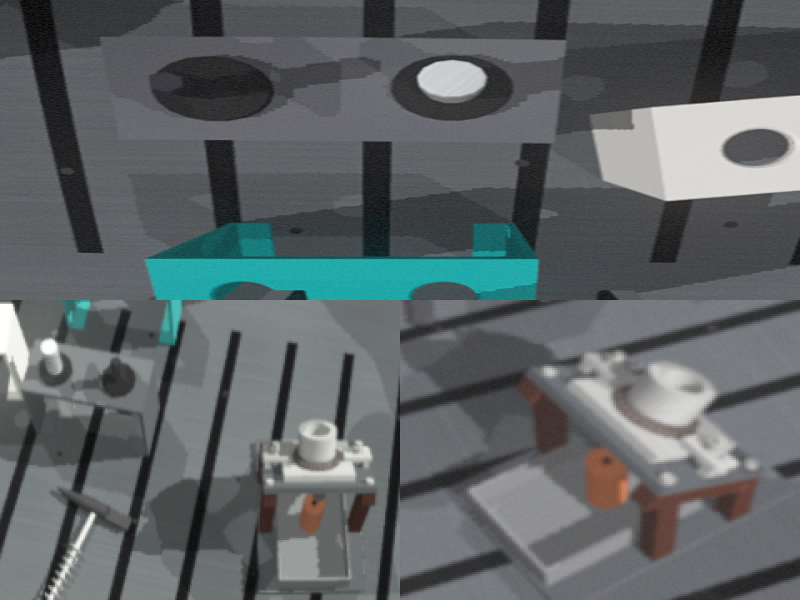

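The drift hangs flat in its hole: guard top at z 0.158, handle top at 0.218, both as at the start. The plug is out of the bore and in the pan, at lower right (605,480). The chisel and hammer look unmoved. Handing in.

```bash
python3 -c "
from bench import arm
print(arm.state()['t'],arm.hand_in())"
```

```text
the job is handed in; nothing more can be done
19.9167 None
```

The plug is out and in the catch pan, and the drift is back upright in its own hole in the steel rack. I handed the job in at about 19.9 s of the 54 s allowed.

**How it was done:** The hand can only point straight down, so I tilted the drift about 32–35° in the grip by pivoting it on the rack hole's lip. I then pushed its nose about 93 mm past the mouth. The push took roughly 10–11 N, and the force dropped away when the plug came free. I straightened the drift against the bore's uphill lip and hung it back by its guard.

**Last checks:**
- **Drift:** the guard lies flat on the rack (top at z 0.158) and the handle top is at z 0.218, both the same as at the start. It sits about 2 mm from its original spot, which is within the hole's play.
- **Plug:** it was in the same place in every view from the end of the push onward, about 9 s. It stands nearly upright instead of lying flat. Its top, at z about 0.095, measures slightly higher than a freely standing plug would, so it may be leaning on something.
- **Bystanders:** the chisel and hammer look unmoved in the last views. I did not look at the wire brush again at the end, but the arm never went near it.
- **Disagreement:** the two fixed cameras and the wrist camera differed by about 2–5 mm on the drift's position in the rack, so I used the wrist camera there.

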